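Complete the mineral row and hold the magnifier over the new piece

TASK

Put the quartz specimen that stands loose on the desk into the gap in the row on the little desk shelf, evenly spaced and squared up with its neighbours, without shifting them, and let go of it. Then pick up the magnifying glass and bring it across, leaving the pencil cup, tumbler and stapler undisturbed, and hold it level about two centimetres above the top of the quartz, lens centred over it and touching nothing, so that I can compare it with the pieces beside it. Finish still holding the glass there: do not put it down or let go.

Things in the scene. Friction and masses are not known exactly. Their poses are not given: they have to be found in the camera images.
- quartz: the loose specimen: a cluster of pale six-sided quartz points glued to a dark wooden base 42 x 42 mm square and 20 mm tall; total height 48 mm, the crystals stay within 15 mm of the centre; about 85 g; starts upright on the desk, turned any way. Origin: centre of its underside; z up, x and y along the base's sides. Grip the wooden base.
- quartz_top (a point): the tip of the highest quartz point, on the specimen's vertical centre line, 48 mm above its underside; axes as the specimen's
- pyrite: the specimen with brassy pyrite cubes (38 mm tall), base identical to the quartz's, in the row, squared to the shelf, always next to the gap. Origin: centre of its underside; x along the shelf's depth (away from the robot), y along the row (to the robot's left). The centre of the gap is 52 mm from its origin along its -y; pieces stand 52 mm apart, 10 mm between bases.
- ammonite: the specimen with a coiled fossil (50 mm tall) on an identical base; in the row, next to the pyrite on its +y side or across the gap on its -y side (104 mm from the pyrite); origin and axes as the pyrite's
- ore: the specimen with a rough grey lump (38 mm tall) on an identical base; in the row, in whichever of those two places the fossil is not; origin and axes as the pyrite's
- shelf: the low wooden desk shelf, fixed: a board 170 mm deep (x), 380 mm wide (y) and 18 mm thick on two side panels; its top is 80 mm above the desk. Origin: on the desk under the centre of the board; x away from the robot, y along the row. The row runs along y within 20 mm of the middle of its depth.
- magnifier: the hand magnifier, lying flat on the desk: round steel rim 84 mm in diameter, 10 mm thick, with a glass lens, and a straight black handle 20 mm wide and 18 mm tall, from 52 to 148 mm from the lens centre along the body's -x; about 120 g, centre of mass about 30 mm from the lens centre towards the handle. Origin: underside, below the lens centre; z up.
- lens (a point): the centre of the lens, halfway through the rim's thickness (5 mm above the magnifier's underside); axes as the magnifier's, z square to the lens
- handle (a point): a good grip point on the magnifier's handle: on the handle's centre line, 88 mm from the lens centre, 9 mm above the magnifier's underside; axes as the magnifier's, x along the handle towards the lens
- pencil_cup: bystander and obstacle: copper-toned steel cup 80 mm in diameter and 100 mm tall, pencils standing to 173 mm; between the magnifier's side of the desk and the shelf. Origin: centre of its underside
- tumbler: bystander and obstacle: glass tumbler 74 mm in diameter and 105 mm tall, markers standing to 145 mm; between the magnifier's side of the desk and the shelf. Origin: centre of its underside
- stapler: bystander: orange stapler lying on its side, 140 mm long (y), about 55 mm across (x) and 34 mm tall. Origin: centre of its underside
Things that resemble listed ones, but are neither listed nor needed, are in the scene too. What is meant by the magnifier is not orange, pink or red, and is the larger of those in its own colour.

How it is judged:
By the outcome, as a careful person would: the job done as asked, in the order asked, and still so for the second after the job is handed in, while the arm keeps its last pose, push and grip.
It also fails if it takes over 61 s, if anything falls off the work surface, if the arm or the gripper's body presses on something with over 40 N, if the wrist force passes 120 N, or if a joint passes its speed limit or range.

ROBOT

A 6-joint arm with a two-finger parallel gripper is mounted at the origin on the work surface. World frame = base frame: x ahead of the robot, y to its left, z up, the work surface at z = 0. Lengths are in m, angles in degrees, forces in N, time in s.
With the tool pointing down it reaches from about 0.4 to 0.825 m from the base axis. Payload 7 kg.
Tool frame: the origin (TCP) lies midway between the tips of the shut fingers; the grasp point (between the pads) lies 19 mm behind it; z points along the fingers, y is the direction in which the jaws open and shut (so a half turn about z gives the same grasp; the last joint's range is limited). The gripper opens to 88 mm and grips with 3 to 60 N. Pads are 19 mm wide; open, the fingers measure 130 mm over their backs; the gripper's body (78 mm by 193 mm) begins 47 mm behind the grasp point.
Start: joints at [-56.201, 20.546, 0.682, 0, -70.136, -16.507], TCP at [0.201, -0.644, 0.227] pointing down, gripper open.
Joint ranges: [-176.03, 176.03], [-82.01, 121.73], [-58.28, 71.71], [-173.87, 95.51], [-174.79, -0.11], [-173.66, 173.66]. Speed limits (degrees/s): [136.94, 136.94, 172.46, 180, 180, 180].

INTERFACE

Orientations are given as [roll, pitch, yaw] about the fixed x, y, z axes, in that order (R = Rz(yaw) Ry(pitch) Rx(roll)).
In Python, from plant import ctrl gives the robot as it stands. The module is installed in compiled form; this text tells all that it offers.
- The arm moves only by the tool arm_command, never from a script. Its argument "targets" is a list that holds one entry, the list of rows, each a list of 7 numbers: the turn, a rotation vector about the world's x, y, z in rad, then the shift along the world's x, y, z in cm, then the opening, from 0 (shut) to 1 (fully open). A call has 1 to 8 rows; each row is the pose to reach, as a shift and turn from the pose commanded when the call began; what a row does not reach only later rows make up. A row lasts 1/12 s, in which the tool goes at most 41.7 mm and 7.16 degrees, less where a joint would pass 70% of its speed; a pose out of reach is approached as far as the arm can. A call with a gripper value outside its range is refused whole. The fingers move at their own pace and stop on an object; the grip force is fixed at half the most. Time passes only in rows, so rows that repeat a pose let the fingers close. It gives the time, the measured TCP pose, the force and the opening at its end, in the units of the state.
- ctrl.get_obs(): the state, without advancing time (a new reading comes with each control period).
- ctrl.snapshot(name): name is "side" or "top" or "wrist"; returns the picture (480x640x3 uint8, blue, green, red); there is no depth.
- ctrl.camera_model(name): a dict with "K" (3x3 intrinsics, pixels), "xyz" and "rotation" of the camera in the world. Camera axes: x right, y up, looking along -z (the intrinsics and any distortion apply to the point x, -y, -z); pixel columns grow to the right and rows downward; lengths in m; the calibration is good to about 2 mm. The wrist camera is an equidistant fisheye: a pixel r from the principal point sees the ray r / f radians off the axis. A picture is of the moment at which its call begins: read the wrist's pose just before it. camera_model takes no time and is no camera call; for the wrist camera it gives the pose at the moment of the call.
- ctrl.close_job(): hands the job in, once; it reports no verdict.
The state is a dict: "clock": time; "joint_pos": joint angles; "qvel": joint speeds; "tau": joint torques, N m; "tool_pos": TCP position; "orientation": TCP orientation; "force": force on the tool from outside, world axes, zero at the start; "moment": the same for the moment, N m; "opening": finger opening in m.
Only numpy, scipy, OpenCV 4.12 (cv2) and the standard library are available. Lean on these libraries where they do the work, as an engineer would, in place of code of your own. Each camera call takes 0.05 s, during which the arm holds its last target. There are 200 camera calls.

## Working session

There is one attempt and no reset: what is moved stays moved. The work goes in short steps, Python scripts to look and compute and a tool call to move; the robot and the scene stay as the last step left them, time stands still between calls to the robot, and variables do not carry over. Pictures are saved under pics/ and viewed, about 8 in all and at most 12, crops included, and the job is handed in when it is done.

Besides the shell and the picture viewer there is one more tool, called after ">>>" as name(argument=value, ...), one argument or row to a line, values as JSON. arm_command: Moves the arm, as the interface text tells. Its arguments: {"type":"object","properties":{"targets":{"type":"array","items":{"type":"array","items":{"type":"array","items":{"type":"number"}}}}},"required":["targets"]}

```bash
mkdir -p pics; cat > h.py <<'E'
import numpy as np, cv2
from plant import ctrl
def ray(cm,u,v,fish=False):
    K=np.array(cm["K"]);R=np.array(cm["rotation"]);o=np.array(cm["xyz"])
    x=(u-K[0,2])/K[0,0];y=(v-K[1,2])/K[1,1]
    if fish:
        t=np.hypot(x,y);s=np.sin(t)/t if t>1e-9 else 1.
        d=np.array([x*s,-y*s,-np.cos(t)])
    else: d=np.array([x,-y,-1.])
    d=R@d; return o,d/np.linalg.norm(d)
def onz(cm,u,v,z,fish=False):
    o,d=ray(cm,u,v,fish); return o+d*(z-o[2])/d[2]
def tri(r1,r2):
    (a,d),(b,e)=r1,r2
    s=np.linalg.lstsq(np.array([d,-e]).T,b-a,rcond=None)[0]
    p,q=a+s[0]*d,b+s[1]*e
    return (p+q)/2,np.linalg.norm(p-q)
def proj(cm,p,fish=False):
    K=np.array(cm["K"]);c=np.array(cm["rotation"]).T@(np.array(p)-np.array(cm["xyz"]))
    x,y,z=c[0],-c[1],-c[2]
    if fish:
        r=np.hypot(x,y);t=np.arctan2(r,z);x,y=x/r*t,y/r*t
    else: x,y=x/z,y/z
    return np.array([K[0,0]*x+K[0,2],K[1,1]*y+K[1,2]])
E
python3 - <<'E'
from h import *
for n in("top","side","wrist"):
    cm=ctrl.camera_model(n);print(n,{k:np.round(np.array(v),4).tolist() if not isinstance(v,str) else v for k,v in cm.items()})
    cv2.imwrite(f"pics/{n}0.png",ctrl.snapshot(n))
print(ctrl.get_obs())
E
```

```text
top {'K': [[613.7201, 0.0, 316.3584], [0.0, 613.7201, 241.6001], [0.0, 0.0, 1.0]], 'xyz': [0.2713, 0.0028, 1.483], 'rotation': [8.9561, 0.4516, -91.6368]}
side {'K': [[547.058, 0.0, 311.8741], [0.0, 547.058, 232.7172], [0.0, 0.0, 1.0]], 'xyz': [0.384, -1.0384, 1.2708], 'rotation': [41.182, -0.721, -4.9633]}
wrist {'K': [[371.6483, 0.0, 318.3005], [0.0, 371.6483, 239.1943], [0.0, 0.0, 1.0]], 'xyz': [0.1377, -0.664, 0.3837], 'rotation': [-14.278, -0.0555, 107.2906]}
{'clock': 0.15, 'joint_pos': array([-5.62010140e+01,  2.05820446e+01,  6.46814629e-01, -1.48087368e-02,
       -7.01367547e+01, -1.65067875e+01]), 'qvel': array([-0.11877179, -0.1430909 ,  0.11231785,  0.06778843,  0.0223485 ,
       -0.04771164]), 'tau': array([-1.74094443e-03, -5.83274138e+01,  2.93290007e+01,  7.00123966e+00,
        8.77497514e-03, -9.08354036e-05]), 'tool_pos': array([ 0.20050531, -0.64414735,  0.22584446]), 'orientation': array([ 1.79927026e+02, -7.10547632e-03, -1.62712837e+02]), 'force': array([-0.06066392, -0.58527863,  0.31016791]), 'moment': array([-0.05695546, -0.0248625 , -0.01241496]), 'opening': 0.08781720423161606}
```

View pics/top0.png

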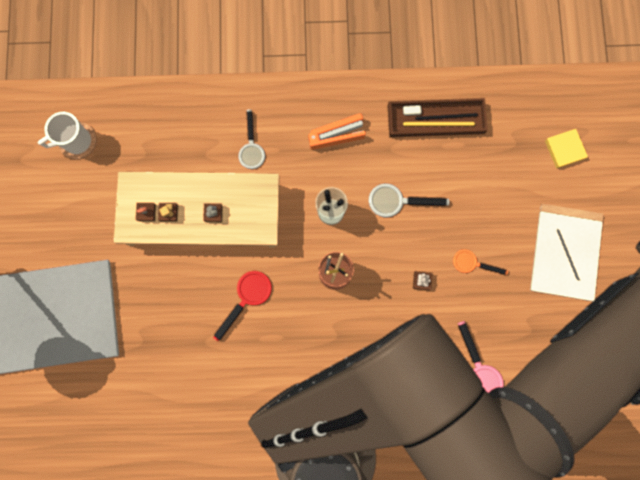

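View pics/side0.png

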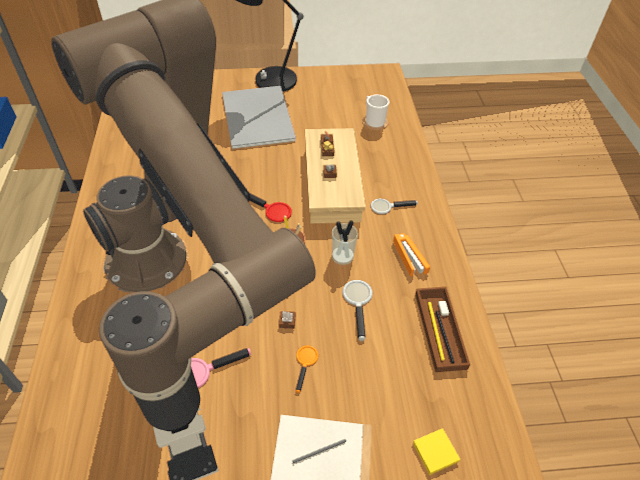

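Top view: quartz at (423,281). The row has pieces at (145,212) and (168,212, brassy, so the pyrite), then the gap at about (190,212), then (213,212). Possible magnifiers in the top view:
- Large grey: (386,200)
- Small grey: (251,155)
- Orange: (465,261)
- Pink: (488,378)
- Red: (254,288)

The description fits the large grey one at (386,200), whose handle runs to (448,202). In the side view it is at (358,293), and the quartz is at (288,319).

```bash
python3 - <<'E'
s=open('h.py').read()
s=s.replace("from plant import ctrl\n","""from plant import ctrl
from scipy.spatial.transform import Rotation as Ro
class C:
    @staticmethod
    def camera_model(n):
        cm=dict(ctrl.camera_model(n));cm["rotation"]=Ro.from_euler('xyz',cm["rotation"],degrees=True).as_matrix();return cm
""")
open('h.py','w').write(s)
E
python3 - <<'E'
from h import *
T=C.camera_model("top");S=C.camera_model("side")
P=dict(mag=((386,200),(358,293)),handle_end=((448,202),(361,340)),quartz=((423,279),(288,317)),pyr=((168,211),(327,146)),third=((213,212),(330,170)),
 tum=((331,205),(344,240)))
for k,(a,b) in P.items():
    p,e=tri(ray(T,*a),ray(S,*b));print(k,p.round(3),round(e,4), onz(T,*a,0.01).round(3))
for c in((118,173),(279,175),(277,244),(114,243)):print('shelf',onz(T,*c,.08).round(3))
for c in ((337,270),(331,205)):print(onz(T,*c,.1).round(3))
im=cv2.imread('pics/top0.png');a=cv2.resize(im[160:330,100:300],None,fx=4,fy=4)[:,:400*2];
b=cv2.resize(im[160:310,310:470],None,fx=4,fy=4,interpolation=cv2.INTER_CUBIC)
cv2.imwrite('pics/c1.png',b)
E
```

```text
mag [ 0.605 -0.167  0.   ] 0.0021 [ 0.602 -0.166  0.01 ]
handle_end [ 0.593 -0.319  0.004] 0.0014 [ 0.592 -0.318  0.01 ]
quartz [ 0.404 -0.244  0.021] 0.0006 [ 0.405 -0.246  0.01 ]
pyr [0.569 0.345 0.11 ] 0.0004 [0.591 0.369 0.01 ]
third [0.567 0.244 0.095] 0.0014 [0.585 0.259 0.01 ]
tum [ 0.58  -0.029  0.072] 0.0003 [ 0.593 -0.031  0.01 ]
shelf [0.671 0.471 0.08 ]
shelf [0.654 0.091 0.08 ]
shelf [0.49  0.099 0.08 ]
shelf [0.503 0.477 0.08 ]
[ 0.423 -0.037  0.1  ]
[ 0.574 -0.029  0.1  ]
```

View pics/c1.png

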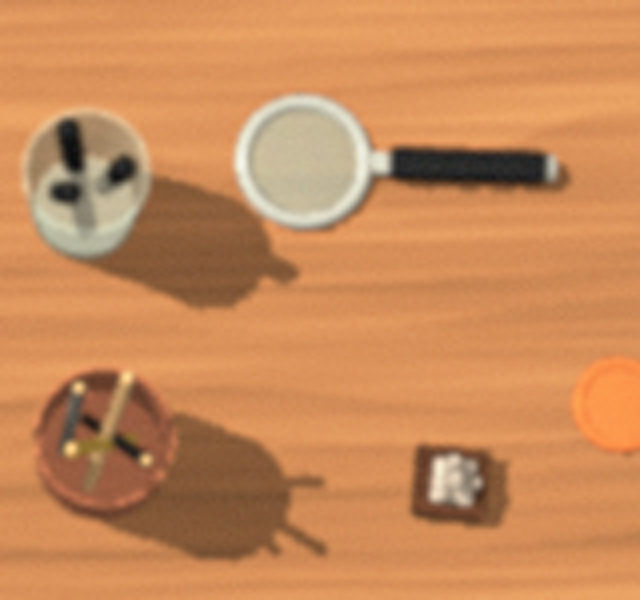

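The close crop confirms the choice. The magnifier is the big grey-rimmed one, with its lens at crop (303,160) and its black handle running right to (550,168). The quartz is on its dark base at crop (452,483). Triangulated heights fit the text. Moving to above the quartz.

>>> arm_command(
  targets=[
    [[0,0,0.125,2,4,0.3,1],[0,0,0.25,4,8,0.5,1],[0,0,0.375,6,12,1,1],[0,0,0.5,8,16,1,1],[0,0,0.62,10,20,1,1],[0,0,0.74,12,23.5,1,1],[0,0,0.86,14,27,1,1],[0,0,0.98,15.5,30,1,1]],
  ],
)

```text
clock: 0.82
tool_pos: [0.3539, -0.3469, 0.2366]
orientation: [-180.0, -0.0, -106.2]
force: [0.9, -0.2, -0.1]
opening: 0.0881
```

>>> arm_command(
  targets=[
    [[0,0,0.12,1.5,3,0,1],[0,0,0.22,3,6,0,1],[0,0,0.29,4.3,8.5,0,1],[0,0,0.29,4.8,9.8,0,1],[0,0,0.29,4.8,10,0,1],[0,0,0.29,4.8,10,0,1]],
  ],
)

```text
clock: 1.32
tool_pos: [0.4015, -0.248, 0.2366]
orientation: [180.0, 0.0, -89.8]
force: [-0.6, 0.3, -0.2]
opening: 0.0875
```

```bash
python3 - <<'E'
from h import *
o=ctrl.get_obs();print(o['clock'],o['tool_pos'],o['orientation'],o['force'])
im=ctrl.snapshot("wrist");cv2.imwrite('pics/w1.png',im)
W=C.camera_model("wrist");np.save('w1.npy',W,allow_pickle=True)
print(W['xyz'],proj(W,[.404,-.244,.02],True),proj(W,o['tool_pos'],True))
E
```

```text
1.3167 [ 0.40151061 -0.24795096  0.23656524] [ 1.79997261e+02  4.17996018e-03 -8.98422867e+01] [-0.59509942  0.33375987 -0.2286055 ]
[ 0.40137041 -0.3144665   0.39452837] [315.95353451 216.07634114] [318.05596425 295.08333212]
```

View pics/w1.png

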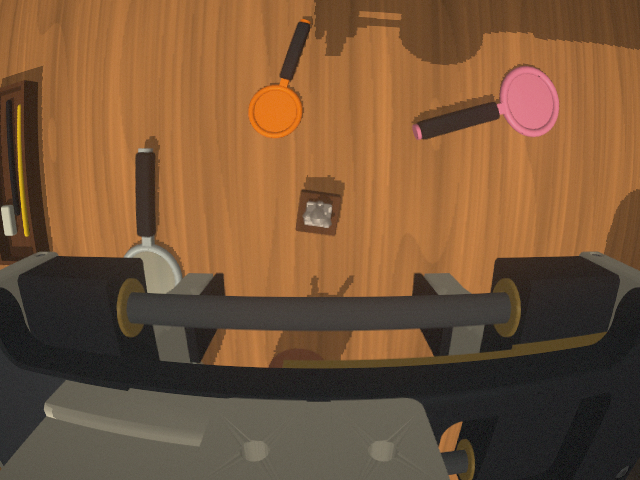

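The quartz is at (318,213) in the wrist view, turned a few degrees. The grey magnifier lies at left, with its handle from (146,150) to (147,240). Next I measure the base by casting a mask onto the z=0.02 plane.

```bash
cat >> h.py <<'E'
def rectify(im,W,x0,x1,y0,y1,z,s=2000,fish=True):
    "orthographic view of plane z; col=(y1-y)*s, row=(x1-x)*s  (up=+x, left=+y)"
    X=x1-np.arange(int((x1-x0)*s))/s;Y=y1-np.arange(int((y1-y0)*s))/s
    p=np.stack([*np.meshgrid(X,Y,indexing='ij'),],-1);p=np.concatenate([p,np.full(p.shape[:2]+(1,),z)],-1)
    c=(p-W['xyz'])@W['rotation'];x,y,zz=c[...,0],-c[...,1],-c[...,2]
    K=np.array(W['K'])
    r=np.hypot(x,y)+1e-12;k=np.arctan2(r,zz)/r if fish else 1/zz
    return cv2.remap(im,(K[0,0]*x*k+K[0,2]).astype('f4'),(K[1,1]*y*k+K[1,2]).astype('f4'),cv2.INTER_LINEAR)
E
python3 - <<'E'
from h import *
im=cv2.imread('pics/w1.png');W=np.load('w1.npy',allow_pickle=True).item()
x0,x1,y0,y1=.35,.46,-.30,-.19
r=rectify(im,W,x0,x1,y0,y1,.02)
print(im[200,302],im[230,320],im[215,345],im[186,315],im[240,360],im[213,318])
b=cv2.resize(r,None,fx=2,fy=2)
gray=r.max(2)
for t in(70,85,100):
    m=(gray<t).astype('u1')*255
    m=cv2.morphologyEx(m,cv2.MORPH_OPEN,np.ones((9,9)))
    cs=cv2.findContours(m,cv2.RETR_EXTERNAL,2)[0]
    if not cs: continue
    c=max(cs,key=cv2.contourArea);(cx,cy),(w,h),a=cv2.minAreaRect(c)
    print(t,x1-cy/2000,y1-cx/2000,w/2,h/2,a,cv2.contourArea(c)/4)
cv2.imwrite('pics/w1r.png',b)
E
```

```text
[ 38  68 103] [ 40  67 103] [ 63 115 178] [ 46  77 115] [ 64 115 171] [ 96 107 120]
85 0.3955 -0.2635 9.0 10.0 90.0 75.375
100 0.396 -0.26325 14.0 11.5 90.0 130.375
```

View pics/w1r.png

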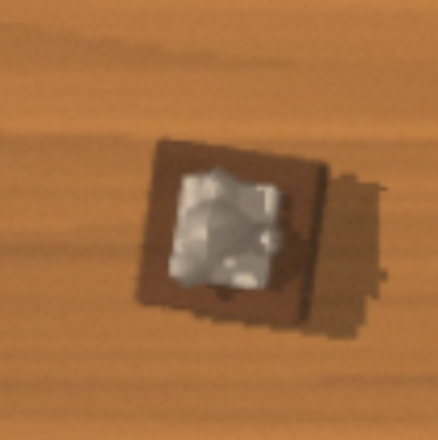

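In the rectified crop (4 px/mm), the base-top corners are about (160,141), (317,165), (303,322) and (140,302). That puts the centre near (0.402,-0.2475), yaw about -7°. Next: turn to match, go lower and look again.

>>> arm_command(
  targets=[
    [[0,0,-0.06,0.05,0.05,-3,1],[0,0,-0.125,0.05,0.05,-6,1],[0,0,-0.125,0.05,0.05,-9,1],[0,0,-0.125,0.05,0.05,-10.5,1],[0,0,-0.125,0.05,0.05,-10.5,1],[0,0,-0.125,0.05,0.05,-10.5,1]],
  ],
)

```text
clock: 1.87
tool_pos: [0.4012, -0.2491, 0.1313]
orientation: [179.9, -0.0, -97.2]
force: [0.1, 0.5, -0.3]
opening: 0.0878
```

```bash
cat > edges.py <<'E'
from h import *
def base(im,W,z,cx,cy,half=.04,top=115,bot=60):
    "dark-wood base: mask (incl. enclosed pale crystals) on plane z; returns rectified image, centre, size, yaw"
    s=4000;r=rectify(im,W,cx-half,cx+half,cy-half,cy+half,z,s)
    return r
E
python3 - <<'E'
from edges import *
o=ctrl.get_obs();print(o['clock'],o['tool_pos'],o['orientation'])
W=C.camera_model("wrist");im=ctrl.snapshot("wrist");cv2.imwrite('pics/w2.png',im);np.save('w2.npy',W,allow_pickle=True)
r=base(im,W,.02,.402,-.2475)
r0=base(im,W,.0,.402,-.2475)
cv2.imwrite('pics/w2r.png',np.hstack([r,r0]))
E
```

```text
1.8667 [ 0.40119455 -0.2491161   0.13126583] [ 1.79879858e+02 -1.96497557e-02 -9.71766420e+01]
```

View pics/w2r.png

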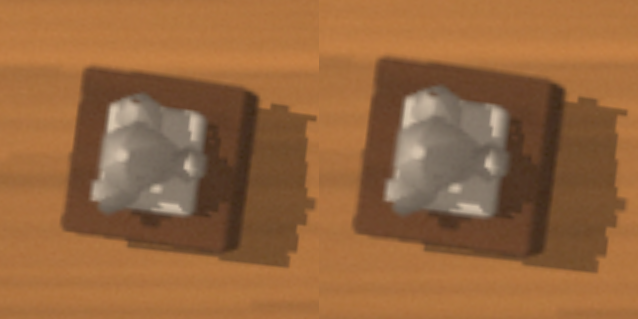

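At 4 px/mm on z=0.02 the corners are (85,67), (248,88), (232,250) and (64,230). The base is 41–42 mm wide, so the height checks out; the centre is (0.402,-0.247) and yaw about -7°. Descend and grip.

>>> arm_command(
  targets=[
    [[0,0,0,0.1,0.22,-3.5,1],[0,0,0,0.1,0.22,-7,1],[0,0,0,0.1,0.22,-10,1],[0,0,0,0.1,0.22,-11.8,1],[0,0,0,0.1,0.22,-12.6,1],[0,0,0,0.1,0.22,-12.6,1],[0,0,0,0.1,0.22,-12.6,0.3],[0,0,0,0.1,0.22,-12.6,0]],
  ],
)

```text
clock: 2.58
tool_pos: [0.4044, -0.2464, 0.0072]
orientation: [-179.8, -0.0, -97.1]
force: [0.3, 0.4, 0.0]
opening: 0.0791
```

>>> arm_command(
  targets=[
    [[0,0,0,0,0,0,0],[0,0,0,0,0,0,0],[0,0,0,0,0,0,0],[0,0,0,0,0,0,0],[0,0,0,0,0,0,0],[0,0,0,0,0,0,0]],
  ],
)

```text
clock: 3.08
tool_pos: [0.4029, -0.246, 0.0057]
orientation: [-180.0, -0.0, -97.1]
force: [-0.8, 0.7, 3.3]
opening: 0.0419
```

>>> arm_command(
  targets=[
    [[0,0,0,0,0,1.5,0],[0,0,0,0,0,4.5,0],[0,0,0,0,0,8,0],[0,0,0,0,0,11.5,0],[0,0,0,0,0,15,0],[0,0,0,0,0,18.5,0],[0,0,0,0,0,22,0],[0,0,0,0,0,24,0]],
  ],
)

```text
clock: 3.75
tool_pos: [0.4037, -0.2465, 0.2497]
orientation: [-179.7, -0.1, -97.1]
force: [1.3, -1.3, 0.1]
opening: 0.042
```

>>> arm_command(
  targets=[
    [[0,0,0.01,0.6,2,0,0],[0,0,0.02,1.5,5,0,0],[0,0,0.03,2.5,8.5,0,0],[0,0,0.03,3.5,12,0,0],[0,0,0.04,4.5,15.5,0,0],[0,0,0.04,5.5,19,0,0],[0,0,0.05,6.5,22.5,0,0],[0,0,0.05,7.5,26,0,0]],
  ],
)

```text
clock: 4.42
tool_pos: [0.4777, 0.0158, 0.2455]
orientation: [180.0, 0.0, -94.2]
force: [1.2, -0.4, -0.4]
opening: 0.042
```

>>> arm_command(
  targets=[
    [[0,0,0.01,1,3.5,0,0],[0,0,0.02,2,7,0,0],[0,0,0.03,3,10.5,0,0],[0,0,0.03,4,14,0,0],[0,0,0.03,5,17.5,0,0],[0,0,0.03,6,21,0,0],[0,0,0.03,7,24.5,0,0],[0,0,0.03,8,28,0,0]],
  ],
)

```text
clock: 5.08
tool_pos: [0.5578, 0.2957, 0.245]
orientation: [180.0, -0.0, -92.5]
force: [0.1, -1.2, -0.9]
opening: 0.0418
```

>>> arm_command(
  targets=[
    [[0,0,0,0.5,3.5,0,0],[0,0,0,1,7,0,0],[0,0,0,1,10,0,0],[0,0,0,1,12,0,0],[0,0,0,1,12.6,0,0],[0,0,0,1,12.6,0,0],[0,0,0,1,12.6,0,0]],
  ],
)

```text
clock: 5.67
tool_pos: [0.5676, 0.4196, 0.2448]
orientation: [179.9, -0.1, -92.5]
force: [0.7, -0.7, -0.9]
opening: 0.0416
```

```bash
python3 - <<'E'
from edges import *
o=ctrl.get_obs();print(o['clock'],o['tool_pos'],o['orientation'],o['opening'],o['joint_pos'])
W=C.camera_model("wrist");im=ctrl.snapshot("wrist");cv2.imwrite('pics/w3.png',im);np.save('w3.npy',W,allow_pickle=True)
r=rectify(im,W,.49,.67,.19,.40,.10,3000)
cv2.imwrite('pics/w3r.png',np.vstack([cv2.resize(r,(630,540))]))
for p in([.569,.345,.1],[.567,.294,.08]):print(proj(W,p,True))
E
```

```text
5.6667 [0.56758402 0.41955424 0.24484084] [ 1.79946923e+02 -6.55844165e-02 -9.24999446e+01] 0.04160311802012784 [ 5.22364599e+01  2.29695958e+01  6.71033944e+00 -5.69838935e-03
 -7.38249369e+01 -5.47348434e+01]
[312.65777548 136.67563886]
[312.74111934  79.36621531]
```

View pics/w3r.png

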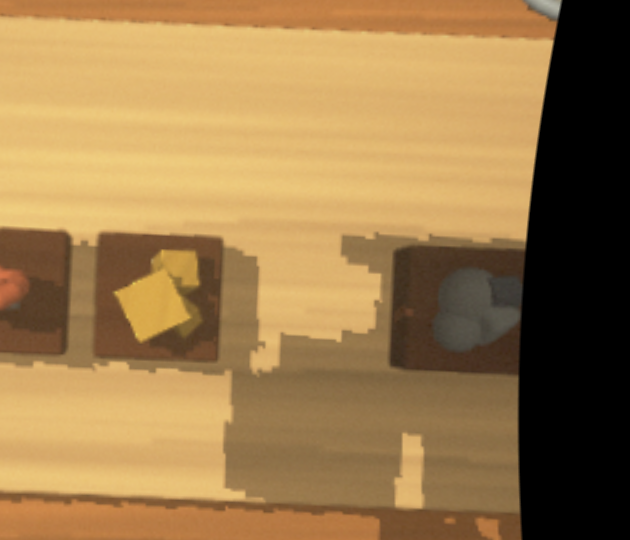

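Rectified at 3 px/mm on z=0.10:
- **Pyrite corners:** (98,232), (222,237), (219,361) and (95,356), so its centre is (0.5712,0.3472), 41.3 mm wide, yaw about -2.2°.
- **Fossil:** beside the pyrite on its +y side.
- **Ore:** its left edge is at about column 408. The opening is therefore about 62 mm, as it should be, with the gap centre near (0.569,0.295).

Next I move over the gap and come partway down.

>>> arm_command(
  targets=[
    [[0,0,0.005,0,-2.5,0,0],[0,0,0.005,0.1,-6,0,0],[0,0,0.005,0.2,-9.5,0,0],[0,0,0.005,0.2,-12,0,0],[0,0,0.005,0.2,-12.35,-2,0],[0,0,0.005,0.2,-12.35,-5,0],[0,0,0.005,0.2,-12.35,-8,0],[0,0,0.005,0.2,-12.35,-10.5,0]],
  ],
)

```text
clock: 6.38
tool_pos: [0.5696, 0.2943, 0.1399]
orientation: [-180.0, 0.0, -92.4]
force: [-0.2, 0.4, -1.8]
opening: 0.0416
```

>>> arm_command(
  targets=[
    [[0,0,0,0,0,-1,0],[0,0,0,0,0,-2,0],[0,0,0,0,0,-2.5,0],[0,0,0,0,0,-2.5,0],[0,0,0,0,0,-2.5,0]],
  ],
)

```text
clock: 6.8
tool_pos: [0.5706, 0.2968, 0.1168]
orientation: [-179.9, 0.1, -92.2]
force: [-0.4, -0.7, -0.8]
opening: 0.0415
```

```bash
python3 - <<'E'
from edges import *
o=ctrl.get_obs();print(o['clock'],o['tool_pos'],o['orientation'],o['opening'],o['force'])
W=C.camera_model("wrist");im=ctrl.snapshot("wrist");cv2.imwrite('pics/w4.png',im);np.save('w4.npy',W,allow_pickle=True)
zt=o['tool_pos'][2]+.0143
a=rectify(im,W,.53,.61,.20,.33,zt,4000)   # plane of held quartz base top
b=rectify(im,W,.53,.61,.20,.33,.10,4000)
cv2.imwrite('pics/w4r.png',np.vstack([a,b[:270]]))
E
```

```text
6.8 [0.57056586 0.29678664 0.11675308] [-1.79922362e+02  5.07667342e-02 -9.22248793e+01] 0.041523044122894905 [-0.37584922 -0.74979726 -0.8143574 ]
```

View pics/w4r.png

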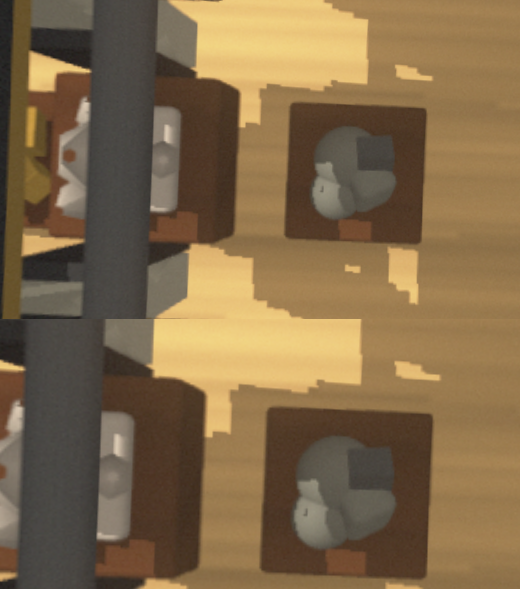

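Upper panel (plane of the held base top): quartz corners are about (57,72), (222,80), (215,243) and (49,237), centred on (0.5705,0.296). Lower panel (z=0.10): the ore's centre is (0.5666,0.2433). Relative to its neighbours, the quartz must go about -1.5 mm in x and -0.7 mm in y. I make that correction and lower it.

>>> arm_command(
  targets=[
    [[0,0,0,-0.15,-0.07,-0.5,0],[0,0,0,-0.15,-0.07,-1.2,0],[0,0,0,-0.15,-0.07,-1.9,0],[0,0,0,-0.15,-0.07,-2.4,0],[0,0,0,-0.15,-0.07,-2.7,0],[0,0,0,-0.15,-0.07,-2.9,0],[0,0,0,-0.15,-0.07,-2.95,0],[0,0,0,-0.15,-0.07,-2.95,0]],
  ],
)

```text
clock: 7.52
tool_pos: [0.5685, 0.2958, 0.0859]
orientation: [-180.0, -0.0, -92.2]
force: [0.6, 0.3, -0.8]
opening: 0.0416
```

>>> arm_command(
  targets=[
    [[0,0,0,0,0,-0.05,0],[0,0,0,0,0,-0.05,0],[0,0,0,0,0,-0.05,0]],
  ],
)

```text
clock: 7.77
tool_pos: [0.5686, 0.2959, 0.0858]
orientation: [-180.0, 0.0, -92.2]
force: [0.3, -0.1, 0.6]
opening: 0.0414
```

>>> arm_command(
  targets=[
    [[0,0,0,0,0,-0.05,0],[0,0,0,0,0,-0.05,0],[0,0,0,0,0,-0.05,0],[0,0,0,0,0,-0.05,0]],
  ],
)

```text
clock: 8.1
tool_pos: [0.5686, 0.2959, 0.0858]
orientation: [-180.0, 0.0, -92.2]
force: [-2.3, -0.1, 5.6]
opening: 0.0418
```

Seated: the force rose to about 6 N and z stopped falling. Release, then rise straight up.

>>> arm_command(
  targets=[
    [[0,0,0,0,0,0,0.7],[0,0,0,0,0,0,0.85],[0,0,0,0,0,0,1],[0,0,0,0,0,0,1],[0,0,0,0,0,0,1],[0,0,0,0,0,0,1]],
  ],
)

```text
clock: 8.6
tool_pos: [0.5684, 0.2957, 0.0849]
orientation: [180.0, -0.0, -92.2]
force: [-0.7, -0.2, 0.9]
opening: 0.0762
```

>>> arm_command(
  targets=[
    [[0,0,0,0,0,1,1],[0,0,0,0,0,3,1],[0,0,0,0,0,6,1],[0,0,0,0,0,9,1],[0,0,0,0,2,12,1],[0,0,0,0,4.5,15,1],[0,0,0,0,7,16,1],[0,0,0,0,7,16,1]],
  ],
)

```text
clock: 9.27
tool_pos: [0.5697, 0.3701, 0.2498]
orientation: [-179.7, 0.3, -92.1]
force: [-0.1, -0.1, -0.3]
opening: 0.0873
```

>>> arm_command(
  targets=[
    [[0,0,0,0,0,0,1],[0,0,0,0,0,0,1]],
  ],
)

```text
clock: 9.43
tool_pos: [0.568, 0.3655, 0.2449]
orientation: [180.0, -0.0, -92.2]
force: [0.4, -0.6, -0.8]
opening: 0.0881
```

```bash
python3 - <<'E'
from edges import *
o=ctrl.get_obs();print(o['clock'],o['tool_pos'],o['orientation'],o['opening'],o['force'])
W=C.camera_model("wrist");im=ctrl.snapshot("wrist");cv2.imwrite('pics/w5.png',im);np.save('w5.npy',W,allow_pickle=True)
cv2.imwrite('pics/w5r.png',rectify(im,W,.52,.62,.205,.385,.10,4000))
E
```

```text
9.4333 [0.56796032 0.36548672 0.24493347] [ 1.79963951e+02 -2.30862631e-02 -9.22189755e+01] 0.08810883885937039 [ 0.35873334 -0.61133792 -0.825438  ]
```

View pics/w5r.png

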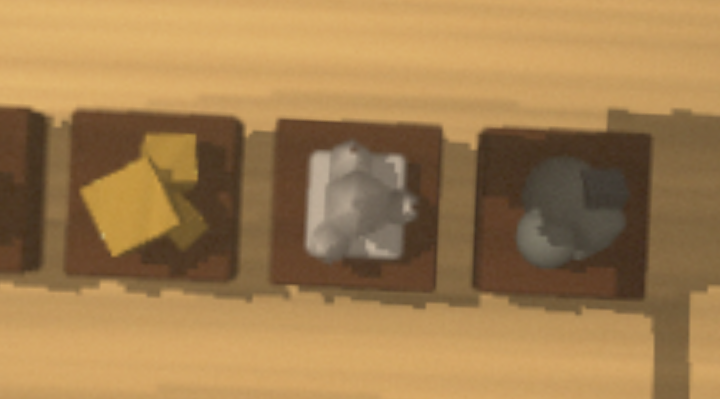

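In the crop (4 px/mm) the base centres are pyrite (150,196), quartz (355,205) and ore (565,215). Spacings are 51.4 and 52.4 mm, in line and square, and the neighbours have not moved. Now to the magnifier.

>>> arm_command(
  targets=[
    [[0,0,0,0.1,-2,0,1],[0,0,0,0.3,-6,0,1],[0,0,0,0.5,-10,0,1],[0,0,-0.01,0.7,-14,0,1],[0,0,-0.01,1,-18,0,1],[0,0,-0.02,1.3,-22,0,1],[0,0,-0.02,1.6,-26,0,1],[0,0,-0.03,1.8,-30,0,1]],
  ],
)

```text
clock: 10.15
tool_pos: [0.5855, 0.0626, 0.2448]
orientation: [180.0, -0.0, -94.0]
force: [0.6, -0.2, -0.3]
opening: 0.0876
```

>>> arm_command(
  targets=[
    [[0,0,0,0.2,-4,0,1],[0,0,0,0.5,-8,0,1],[0,0,0,0.8,-12,0,1],[0,0,0,1,-16,0,1],[0,0,0,1.2,-20,-0.5,1],[0,0,0,1.4,-23,-3,1],[0,0,0,1.4,-24,-4.5,1],[0,0,0,1.4,-24,-4.5,1]],
  ],
)

```text
clock: 10.82
tool_pos: [0.5968, -0.1776, 0.1956]
orientation: [179.6, 0.0, -94.2]
force: [0.4, 0.2, -0.8]
opening: 0.0875
```

>>> arm_command(
  targets=[
    [[0,0,0,0,0,0,1],[0,0,0,0,0,0,1],[0,0,0,0,0,0,1]],
  ],
)

```text
clock: 11.07
tool_pos: [0.6008, -0.1738, 0.2013]
orientation: [-179.9, -0.0, -93.9]
force: [-0.1, -0.2, -0.4]
opening: 0.0873
```

```bash
python3 - <<'E'
from edges import *
o=ctrl.get_obs();print(o['clock'],o['tool_pos'],o['orientation'],o['opening'],o['force'])
W=C.camera_model("wrist");im=ctrl.snapshot("wrist");cv2.imwrite('pics/w6.png',im);np.save('w6.npy',W,allow_pickle=True)
r=rectify(im,W,.53,.67,-.34,-.11,.014,3000)
# handle: black mask
m=(r.max(2)<62).astype('u1')*255;m=cv2.morphologyEx(m,cv2.MORPH_OPEN,np.ones((7,7)))
n,l,st,ce=cv2.connectedComponentsWithStats(m)
for i in range(1,n):
    if st[i,4]>1500:
        c=cv2.findContours((l==i).astype('u1'),0,2)[0][0];print(st[i],cv2.minAreaRect(c))
cv2.imwrite('pics/w6r.png',r)
E
```

```text
11.0667 [ 0.60083159 -0.1737665   0.2012998 ] [-1.79901715e+02 -7.66390271e-03 -9.39062757e+01] 0.08726210553629446 [-0.08696691 -0.20219489 -0.44582276]
```

View pics/w6r.png

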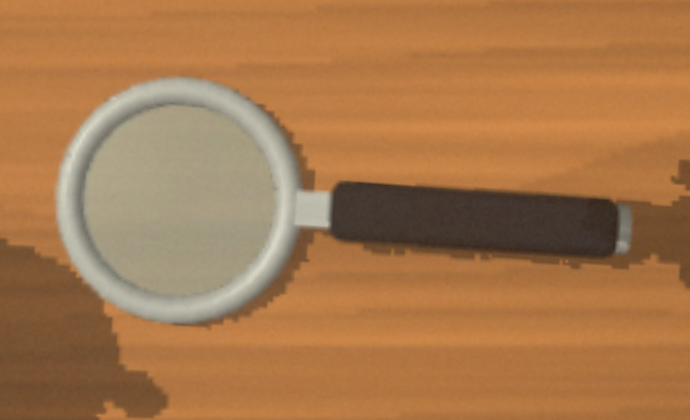

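The rectified view (3 px/mm) shows the lens centre at (179,201) with a diameter of about 83 mm. The handle runs from (334,211) to (632,229), so the body yaw is about 86.5°. The grip point is near (0.597,-0.257). Descend, grip and lift slightly.

>>> arm_command(
  targets=[
    [[0,0,0.007,-0.1,-2.5,-1,1],[0,0,0.007,-0.35,-5.5,-3,1],[0,0,0.007,-0.35,-8.3,-6,1],[0,0,0.007,-0.35,-8.3,-9.5,1],[0,0,0.007,-0.35,-8.3,-13,1],[0,0,0.007,-0.35,-8.3,-16,1],[0,0,0.007,-0.35,-8.3,-18,1],[0,0,0.007,-0.35,-8.3,-19,1]],
  ],
)

```text
clock: 11.78
tool_pos: [0.5959, -0.2561, 0.0076]
orientation: [179.8, 0.0, -93.5]
force: [-0.2, 0.2, 0.6]
opening: 0.0876
```

>>> arm_command(
  targets=[
    [[0,0,0,0,0,-0.4,1],[0,0,0,0,0,-0.65,1],[0,0,0,0,0,-0.65,1],[0,0,0,0,0,-0.65,1]],
  ],
)

```text
clock: 12.12
tool_pos: [0.5981, -0.2572, 0.0052]
orientation: [-179.9, -0.0, -93.5]
force: [0.3, 0.9, 1.2]
opening: 0.0875
```

>>> arm_command(
  targets=[
    [[0,0,0,0,0,-0.15,1],[0,0,0,0,0,-0.15,0.6],[0,0,0,0,0,-0.15,0],[0,0,0,0,0,-0.15,0],[0,0,0,0,0,-0.15,0],[0,0,0,0,0,-0.15,0],[0,0,0,0,0,-0.15,0],[0,0,0,0,0,-0.15,0]],
  ],
)

```text
clock: 12.78
tool_pos: [0.5969, -0.2573, 0.002]
orientation: [180.0, -0.0, -93.6]
force: [-0.1, -0.8, -0.6]
opening: 0.046
```

>>> arm_command(
  targets=[
    [[0,0,0,0,0,0,0],[0,0,0,0,0,0,0],[0,0,0,0,0,0,0],[0,0,0,0,0,0,0]],
  ],
)

```text
clock: 13.12
tool_pos: [0.5969, -0.2572, 0.002]
orientation: [180.0, 0.0, -93.6]
force: [-0.7, 0.5, 0.0]
opening: 0.0196
```

The jaws stopped at 19.6 mm, which matches the 20 mm handle. Lift gently.

>>> arm_command(
  targets=[
    [[0,0,0,0,0,0,0],[0,0,0,0,0,0.5,0],[0,0,0,0,0,1.5,0],[0,0,0,0,0,3.5,0],[0,0,0,0,0,6,0],[0,0,0,0,0,8.5,0],[0,0,0,0,0,11,0],[0,0,0,0,0,13.5,0]],
  ],
)

```text
clock: 13.78
tool_pos: [0.5968, -0.2572, 0.1394]
orientation: [-180.0, -0.0, -93.5]
force: [0.9, 0.4, -1.0]
opening: 0.0199
```

>>> arm_command(
  targets=[
    [[0,0,0,0,0,2.5,0],[0,0,0,0,0,5,0],[0,0,0,0,0,7.5,0],[0,0,0,0,0,9.5,0],[0,0,0,0,0,10.5,0],[0,0,0,0,0,10.5,0],[0,0,0,0,0,10.5,0]],
  ],
)

```text
clock: 14.37
tool_pos: [0.5967, -0.257, 0.242]
orientation: [-180.0, 0.0, -93.6]
force: [0.3, 0.0, -2.1]
opening: 0.0196
```

>>> arm_command(
  targets=[
    [[0,0,-0.02,-0.2,0.7,0,0],[0,0,-0.06,-0.6,2,0,0],[0,0,-0.12,-1,4.3,0,0],[0,0,-0.18,-1.5,6.6,0,0],[0,0,-0.24,-2,9,0,0],[0,0,-0.3,-2.5,11.4,0,0],[0,0,-0.36,-3,13.8,0,0],[0,0,-0.42,-3.5,16.2,0,0]],
  ],
)

```text
clock: 15.03
tool_pos: [0.5604, -0.0941, 0.2399]
orientation: [179.8, -0.1, -117.8]
force: [0.8, 0.6, -1.7]
opening: 0.0199
```

>>> arm_command(
  targets=[
    [[0,0,-0.06,-0.5,2.4,0,0],[0,0,-0.12,-1,4.8,0,0],[0,0,-0.18,-1.5,7.2,0,0],[0,0,-0.24,-2,9.6,0,0],[0,0,-0.3,-2.5,12,0,0],[0,0,-0.36,-3,14.4,0,0],[0,0,-0.42,-3.5,16.8,0,0],[0,0,-0.48,-4,19.2,0,0]],
  ],
)

```text
clock: 15.7
tool_pos: [0.5205, 0.0975, 0.2401]
orientation: [180.0, -0.2, -145.3]
force: [-0.5, 0.3, -1.3]
opening: 0.0195
```

>>> arm_command(
  targets=[
    [[0,0,-0.07,-0.5,2.4,0,0],[0,0,-0.14,-1,4.8,0,0],[0,0,-0.22,-1.5,7.2,0,0],[0,0,-0.3,-2,9.6,0,0],[0,0,-0.38,-2.5,12,0,0],[0,0,-0.46,-3,14.4,0,0],[0,0,-0.53,-3.5,16.6,0,0],[0,0,-0.59,-3.9,18.5,0,0]],
  ],
)

```text
clock: 16.37
tool_pos: [0.4815, 0.2826, 0.2399]
orientation: [-179.9, -0.2, -179.1]
force: [0.2, -0.2, -1.2]
opening: 0.0199
```

>>> arm_command(
  targets=[
    [[0,0,-0.04,-0.2,1,0,0],[0,0,-0.06,-0.2,1.5,0,0],[0,0,-0.06,-0.2,1.5,0,0],[0,0,-0.06,-0.2,1.5,0,0],[0,0,-0.06,-0.2,1.5,0,0]],
  ],
)

```text
clock: 16.78
tool_pos: [0.4805, 0.2961, 0.241]
orientation: [-179.9, -0.1, 177.7]
force: [0.4, 0.1, -1.1]
opening: 0.0198
```

```bash
python3 - <<'E'
from edges import *
o=ctrl.get_obs();print(o['clock'],o['tool_pos'],o['orientation'],o['opening'],o['force'],o['joint_pos'])
for n in('top','side','wrist'):
    cv2.imwrite(f'pics/{n}7.png',ctrl.snapshot(n))
W=C.camera_model('wrist');np.save('w7.npy',W,allow_pickle=True)
S=C.camera_model('side');T=C.camera_model('top')
l=np.array([.569,.2955,o['tool_pos'][2]])
u,v=proj(S,l).astype(int);p,q=proj(T,l).astype(int);print(u,v,p,q)
s=cv2.imread('pics/side7.png')[v-50:v+50,u-65:u+65];t=cv2.imread('pics/top7.png')[q-50:q+50,p-65:p+65]
w=cv2.imread('pics/wrist7.png')
g=np.vstack([cv2.resize(x,(390,300),interpolation=cv2.INTER_CUBIC) for x in(s,t)])
cv2.imwrite('pics/c7.png',np.hstack([g,cv2.resize(w,(400,300))[:0].reshape(0,400,3) if 0 else np.vstack([cv2.resize(w,(400,300)),np.zeros((300,400,3),'u1')])]))
E
```

```text
16.7833 [0.48052051 0.29607316 0.240975  ] [-1.79915639e+02 -7.95296771e-02  1.77669117e+02] 0.019819166385736393 [ 0.38904196  0.09396261 -1.10519591] [ 5.14952022e+01  9.70486506e+00 -1.21698363e+01 -1.55108617e-02
 -6.82403392e+01 -1.43820262e+02]
330 122 176 197
```

View pics/c7.png

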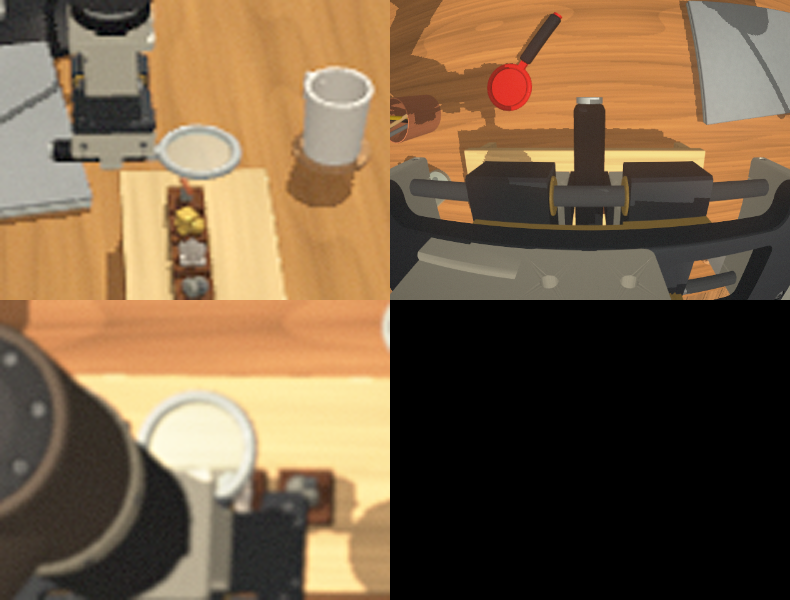

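Crops: the lens in the side view is at about (332,122), level-looking with its handle in the jaws. In the top view it is at about (177,196). In the wrist view the handle is straight in the jaws, its butt at (318,160) in full-frame pixels. Next I fit ellipses to the rim and triangulate the lens.

```bash
cat > lens.py <<'E'
from h import *
def rim(im,c,sz,nm,lo=.6):
    # grey (low-saturation, bright) rim pixels near c: outermost along each direction, fitted by an ellipse
    hsv=cv2.cvtColor(im,cv2.COLOR_BGR2HSV)
    m=((hsv[...,1]<45)&(hsv[...,2]>100)).astype('u1')
    pts=[]
    for a in np.radians(np.arange(0,360,3)):
        d=np.array([np.cos(a),np.sin(a)])
        for r in np.arange(sz*1.25,sz*.35,-.25):
            u,v=c+r*d
            if m[int(round(v)),int(round(u))]: pts.append((u,v));break
    pts=np.array(pts,'f4')
    for _ in range(4):
        e=cv2.fitEllipse(pts);(cx,cy),(A,B),an=e;t=np.radians(an)
        q=(pts-[cx,cy])@np.array([[np.cos(t),-np.sin(t)],[np.sin(t),np.cos(t)]])
        k=np.hypot(q[:,0]/(A/2),q[:,1]/(B/2));ok=abs(k-1)<.06
        if ok.all():break
        pts=pts[ok]
    print(nm,np.round(e[0],2),np.round(e[1],2),round(an,1),len(pts))
    return e,pts
def ellpts(e,n=72):
    return cv2.ellipse2Poly((0,0),(1,1),0,0,360,10) if 0 else np.array([[e[0][0]+e[1][0]/2*np.cos(a)*np.cos(np.radians(e[2]))-e[1][1]/2*np.sin(a)*np.sin(np.radians(e[2])),e[0][1]+e[1][0]/2*np.cos(a)*np.sin(np.radians(e[2]))+e[1][1]/2*np.sin(a)*np.cos(np.radians(e[2]))] for a in np.linspace(0,2*np.pi,n,False)])
def run(tag,cs,ct):
    S=C.camera_model('side');T=C.camera_model('top')
    es,ps=rim(cv2.imread(f'pics/side{tag}.png'),np.array(cs),14,'side')
    et,pt=rim(cv2.imread(f'pics/top{tag}.png'),np.array(ct),19.5,'top')
    p,g=tri(ray(S,*es[0]),ray(T,*et[0]));print('lens',p.round(4),'miss',round(g,4))
    for n,M,e in(('side',S,es),('top',T,et)):
        P=np.array([onz(M,*x,p[2])[:2] for x in ellpts(e)],'f4')
        print(n,'on level plane:',[np.round(x,4).tolist() if not np.isscalar(x) else round(x,1) for x in cv2.fitEllipse((P*1000).astype('f4'))])
E
python3 -c "
from lens import *
run(7,(332.3,122.3),(177.2,196))"
```

```text
side [330.58 122.39] [18.04 27.87] 90.9 91
top [178.37 192.58] [28.95 42.18] 126.5 30
lens [0.5726 0.2883 0.2495] miss 0.0081
side on level plane: [[568.6494, 287.4648], [83.767, 88.0789], 159.6]
top on level plane: [[576.9785, 288.8313], [59.6699, 89.5838], 140.3]
```

The side fit is good: it back-projects to 84 x 88 mm, close to a circle, so the glass is level. The top rim is half hidden by the gripper, so that fit is no use. I lower the glass with a +2.5 mm y correction and re-measure there.

>>> arm_command(
  targets=[
    [[0,0,0,0,0.1,-1,0],[0,0,0,0,0.25,-2.5,0],[0,0,0,0,0.25,-4,0],[0,0,0,0,0.25,-5.5,0],[0,0,0,0,0.25,-7,0],[0,0,0,0,0.25,-8.3,0],[0,0,0,0,0.25,-9.1,0],[0,0,0,0,0.25,-9.3,0]],
  ],
)

```text
clock: 17.6
tool_pos: [0.4802, 0.2984, 0.1471]
orientation: [-179.9, -0.1, 177.6]
force: [-1.0, 1.1, -0.7]
opening: 0.0196
```

>>> arm_command(
  targets=[
    [[0,0,0,0,0,0,0],[0,0,0,0,0,0,0],[0,0,0,0,0,0,0],[0,0,0,0,0,0,0]],
  ],
)

```text
clock: 17.93
tool_pos: [0.4813, 0.2996, 0.1499]
orientation: [179.9, 0.1, 177.6]
force: [0.1, -0.0, -1.2]
opening: 0.0198
```

```bash
python3 - <<'E'
from lens import *
o=ctrl.get_obs();print(o['clock'],o['tool_pos'],o['orientation'],o['opening'],o['force'])
for n in('top','side'):cv2.imwrite(f'pics/{n}8.png',ctrl.snapshot(n))
S=C.camera_model('side');T=C.camera_model('top')
l=np.array([.569,.2955,o['tool_pos'][2]+.003])
a=proj(S,l);b=proj(T,l);print('expected',a,b)
es,_=rim(cv2.imread('pics/side8.png'),a,14,'side')
for z in(.146,.15,.154):
    P=np.array([onz(S,*x,z)[:2]*1000 for x in ellpts(es)],'f4');e=cv2.fitEllipse(P);print(z,np.round(e[0],1),np.round(e[1],1),round(e[2]))
s=cv2.imread('pics/side8.png');t=cv2.imread('pics/top8.png')
f=lambda im,c:cv2.resize(im[int(c[1])-30:int(c[1])+30,int(c[0])-40:int(c[0])+40],(400,300),interpolation=cv2.INTER_CUBIC)
t4=lambda im,c:f(im,c)
print('crop origin side',int(a[0])-40,int(a[1])-30,'top',int(b[0])-40,int(b[1])-30,'x5')
cv2.imwrite('pics/c8.png',np.hstack([f(s,a),f(t,b)]))
E
```

```text
17.9333 [0.48125614 0.29962429 0.14986008] [1.79936725e+02 5.38139796e-02 1.77642352e+02] 0.019815593474966465 [ 0.14047719 -0.02039063 -1.18045897]
expected [329.24768215 145.44457213] [185.32474165 206.32210423]
side [329.34 144.91] [18.43 26.58] 94.5 37
0.146 [570.8 307.1] [84.2 91. ] 3
0.15 [570.1 302.3] [83.9 90.7] 3
0.154 [569.4 297.5] [83.6 90.4] 3
crop origin side 289 115 top 145 176 x5
```

View pics/c8.png

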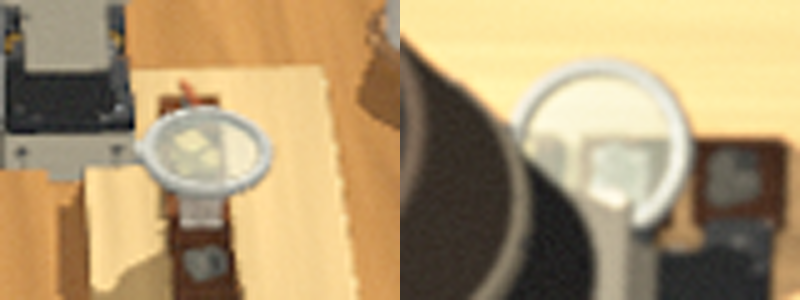

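The side crop shows the rim spanning (141–273, 107–195). The top crop shows it spanning columns 511–692 with its top at row 57, and the quartz visible through the lens. The rim is clear of everything. Now the lens position from both views, with the arm at rest.

```bash
python3 - <<'E'
from lens import *
S=C.camera_model('side');T=C.camera_model('top')
p,g=tri(ray(S,330.0,144.8),ray(T,184.9,205.0));print('lens tri (eye)',p.round(4),round(g,4))
# top: circle fit on visible outer rim, right/upper arc only
im=cv2.imread('pics/top8.png');hsv=cv2.cvtColor(im,cv2.COLOR_BGR2HSV);m=(hsv[...,1]<60)&(hsv[...,2]>120)
def circ(c):
  P=[]
  for a in np.radians(np.arange(-130,45,4)):
    d=np.array([np.cos(a),np.sin(a)])
    for r in np.arange(22,13,-.25):
        u,v=c+r*d
        if m[int(round(v)),int(round(u))]:P.append((u,v));break
  P=np.array(P)
  for _ in range(4):
    s=np.linalg.lstsq(np.c_[2*P,np.ones(len(P))],(P**2).sum(1),rcond=None)[0];R=np.sqrt(s[2]+s[:2]@s[:2])
    k=abs(np.hypot(*(P-s[:2]).T)-R);P=P[k<max(.6,2*k.std()*.8)]
  return s[:2],R,len(P)
c,R,n=circ(np.array([185.,205.5]));print('top circle',c,R,n)
for sc in((330.0,144.8),(329.34,144.91)):
    p,g=tri(ray(S,*sc),ray(T,*c));print('lens tri',p.round(4),round(g,4))
# what a level 84 mm ring should look like
for n_,M in(('side',S),('top',T)):
    q=np.array([proj(M,[.569+.042*np.cos(a),.2955+.042*np.sin(a),.152]) for a in np.linspace(0,6.28,60)],'f4');e=cv2.fitEllipse(q);print(n_,'level ring',np.round(e[0],1),np.round(e[1],2),round(e[2]))
o=ctrl.get_obs();print(o['clock'],o['tool_pos'],o['orientation'])
# tumbler / cup / stapler undisturbed? frame difference against the first top picture
a=cv2.imread('pics/top0.png').astype(int);d=abs(a-im).max(2)
for k,(u0,u1,v0,v1) in dict(tumbler=(316,350,186,225),stapler=(305,370,112,152),cup=(316,358,250,290),pyr=(158,179,202,222)).items():print(k,'median/95% diff',np.median(d[v0:v1,u0:u1]),np.percentile(d[v0:v1,u0:u1],95))
E
```

```text
lens tri (eye) [0.5715 0.296  0.155 ] 0.0002
top circle [184.09570892 205.74857945] 18.563925034071723 38
lens tri [0.5711 0.2983 0.1528] 0.0013
lens tri [0.57   0.2982 0.1529] 0.0008
side level ring [329.2 145.8] [17.21 26.6 ] 92
top level ring [185.4 206.5] [36.67 38.18] 60
18.0333 [0.4811179  0.29950492 0.14966265] [1.79952116e+02 3.81348302e-02 1.77640057e+02]
tumbler median/95% diff 10.0 13.0
stapler median/95% diff 9.0 14.0
cup median/95% diff 9.0 63.0
pyr median/95% diff 78.5 193.0
```

>>> arm_command(
  targets=[
    [[0,0,0,-0.08,-0.03,-0.1,0],[0,0,0,-0.15,-0.05,-0.2,0],[0,0,0,-0.15,-0.05,-0.2,0],[0,0,0,-0.15,-0.05,-0.2,0],[0,0,0,-0.15,-0.05,-0.2,0],[0,0,0,-0.15,-0.05,-0.2,0]],
  ],
)

```text
clock: 18.53
tool_pos: [0.4794, 0.2988, 0.1471]
orientation: [180.0, 0.0, 177.6]
force: [0.7, -0.2, -1.2]
opening: 0.0196
```

```bash
python3 - <<'E'
from lens import *
S=C.camera_model('side');T=C.camera_model('top')
tp=[];I=[];J=[]
for i in range(6):
    tp.append(ctrl.get_obs()['tool_pos']);I.append(ctrl.snapshot('side').astype(float))
    if i<3:J.append(ctrl.snapshot('top').astype(float))
print('tcp',np.mean(tp,0),np.std(tp,0),ctrl.get_obs()['orientation'],ctrl.get_obs()['force'],ctrl.get_obs()['opening'])
im=np.mean(I,0).astype('u1');cv2.imwrite('pics/side9.png',im);jm=np.mean(J,0).astype('u1');cv2.imwrite('pics/top9.png',jm)
def fit(im,c,rx,ry,angs,sat,val):
    k=6;u0,v0=int(c[0])-30,int(c[1])-30
    b=cv2.resize(im[v0:v0+60,u0:u0+60],None,fx=k,fy=k,interpolation=cv2.INTER_CUBIC);h=cv2.cvtColor(b,cv2.COLOR_BGR2HSV)
    m=(h[...,1]<sat)&(h[...,2]>val);P=[]
    for a in np.radians(angs):
        for s in np.arange(1.2,.8,-.01):
            u=c[0]+rx*s*np.cos(a);v=c[1]+ry*s*np.sin(a)
            if m[int((v-v0+.5)*k-.5),int((u-u0+.5)*k-.5)]:P.append((u,v));break
    P=np.array(P,'f4')
    for _ in range(5):
        e=cv2.fitEllipse(P);t=np.radians(e[2]);q=(P-e[0])@np.array([[np.cos(t),-np.sin(t)],[np.sin(t),np.cos(t)]])
        kk=abs(np.hypot(q[:,0]*2/e[1][0],q[:,1]*2/e[1][1])-1);P=P[kk<max(.025,2.*kk.mean())]
    return e,len(P)
l=[.5690,.2957,.151]
for n,M,i_,rx,ry,A in(('side',S,im,13.3,8.6,np.r_[-165:166:3]),('top',T,jm,18.5,18.5,np.r_[-150:60:3])):
    c=proj(M,l);ring=np.array([proj(M,[l[0]+.042*np.cos(a),l[1]+.042*np.sin(a),.151]) for a in np.linspace(0,6.28,60)],'f4');e=cv2.fitEllipse(ring)
    print(n,'expect',np.round(e[0],2),np.round(e[1],2),round(e[2],1))
    for sat,val in((50,120),(70,120),(90,110)):
        try:
            e,k=fit(i_,c,rx,ry,A,sat,val);print('  fit',sat,np.round(e[0],2),np.round(e[1],2),round(e[2],1),k)
        except Exception as x:print(sat,'fail')
print(ctrl.get_obs()['clock'])
E
```

```text
tcp [0.47942674 0.29880147 0.14706695] [7.91004649e-06 1.78765916e-05 1.29839139e-05] [1.79997091e+02 9.16064155e-04 1.77637539e+02] [-0.71144624  0.85599416 -0.93512987] 0.0196983247599067
side expect [329.22 146.  ] [17.21 26.59] 92.3
  fit 50 [329.35 145.98] [18.17 25.75] 92.4 84
  fit 70 [329.3  145.97] [18.5  26.58] 91.5 80
  fit 90 [329.38 145.95] [18.88 27.28] 91.4 77
top expect [185.42 206.59] [36.64 38.15] 60.0
  fit 50 [184.98 206.52] [35.77 36.88] 100.6 69
  fit 70 [184.63 206.49] [36.77 37.88] 89.9 70
  fit 90 [183.38 206.02] [40.52 44.62] 32.3 47
18.9833
```

The averaged fits in both views land within about half a pixel of the wanted lens pose, (0.569, 0.296, 0.151), and the side ellipse has the tilt of a level ring. Handing in.

```bash
python3 -c "
from plant import ctrl
print(ctrl.close_job())"
```

```text
the job is handed in; nothing more can be done
None
```

The quartz is in the gap and released. The arm is holding the magnifying glass over it, lens centred and about 2 cm up. I handed the job in at about 19 s of the 61 s allowed.

- **Quartz:** after release, the wrist camera put it 51.4 mm from the pyrite and 52.4 mm from the ore (52 mm wanted). It was in line and square to within about 1°, and its neighbours had not moved.
- **Magnifying glass:** I took the large grey one by its handle and carried it across at about 0.24 m, above the cup, pencils and tumbler. It is held with the handle towards the robot.
- **Final lens position:** the lens centre is at about (0.569, 0.296, 0.151). That is within about 1 mm of the quartz's centre line, with the underside about 18 mm above its tip. The side-view rim has the tilt of a level ring, and the force readings showed no contact.

**Checks that failed or disagreed:**
- **Top view of the lens:** the gripper hides part of the rim, so its early fit was useless. The last fits there still scatter by 1–2 px.
- **Side view of the lens:** the rim fits about 1 px (6%) taller than expected. I put this down to blur, because the ellipse angle and centre agree.
- **Bystanders:** comparing top views taken before and after, the tumbler and stapler are unchanged. At the pencil cup, 5% of pixels changed strongly, which I took to be the arm's shadow and did not check further.

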